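# Lock the blade case with the yellow key

### The job

The lock of the blade case with the yellow key was left half turned and has not engaged. Turn the yellow key back anticlockwise (seen from above) until its white pointer is at the red mark, then forth clockwise until the pointer is at the green mark, where the lock engages, and let go of it there. Leave the blue key of the other case as it is.

Things in the scene. Friction and masses are not known exactly. Their poses are not given: they have to be found in the camera images.
- yellow_key_bow (a point): Centre of the upright yellow bow (head) of the key to turn: 38 mm wide (along this point's x), 9 mm thick (along y; pinch it across this from above), 34 mm high (z is up). It lies on the key's turning axis, 37 mm above the dark round lock plate and 101 mm above the table; x and y turn with the key. The white pointer at the key's foot points along -x.
- yellow_key (a joint): Angle of the yellow key, rad, growing anticlockwise seen from above. +0.6: white pointer at the red dot on the lock plate; -0.6: at the green dot (lock engaged); 0 is midway, pointer to the front of the case. Stops at -0.95 and +0.95, so it can be turned too far. Light friction (0.08 N m); it stays where it is left.
- case_a: Grey steel case that carries the yellow key in the middle of its top, 100 (x) x 120 (y) x 60 mm high, fixed to the table; origin at the centre of its underside, -x is its front, z up.
- blue_key (a joint): Angle of the blue key, measured the same way; not to be turned. It stands in a second grey case of the same shape, some 160 to 380 mm away to the left or right, and starts between -0.2 and +0.2.
Mind the look-alikes: they are no part of the job. What is shaped like the case_a but orange is not meant.

How it is judged:
On the way, in this order (a step that is already met when the one before it is completed fails the run):
1. the yellow key has been turned back to the red mark (+0.6), to within 10 degrees or farther (value of joint yellow_key above 0.43 rad), for 0.1 s.
2. the yellow key has been turned forth to the green mark (-0.6), to within 10 degrees (value of joint yellow_key between -0.77 and -0.43 rad), for 0.2 s.
At the end, for the whole second after the job is handed in: The yellow key is at rest at the green mark: its angle is -0.6 rad, to within 0.17 rad (10 degrees). The blue key has not been turned (all of step 2 and velocity of joint yellow_key between -0.1 and 0.1 rad/s); the robot touches nothing.
It fails at once if the blue key is turned more than 0.4 rad from its middle position (value of joint blue_key above 0.4 rad or value of joint blue_key below -0.4 rad).
It also fails if it takes over 35 s, if anything falls off the work surface, if the arm or the gripper's body presses on something with over 40 N, if the wrist force passes 120 N, or if a joint passes its speed limit or range.

### The arm

A 7-joint arm with a two-finger parallel gripper is mounted at the origin on a cart in front of the work surface, level with it; the furniture and walls round the work are solid. World frame = base frame: x ahead of the robot, y to its left, z up, the work surface at z = 0. Lengths are in m, angles in rad, forces in N, time in s.
With the tool pointing down it reaches from about 0.4 to 0.9 m from the base axis. Payload 5.5 kg.
Tool frame: the origin (TCP) lies between the finger pads; the fingertips stand 14 mm ahead of it and the grasp point (between the pads) lies 5 mm behind it; z points along the fingers, y is the direction in which the jaws open and shut (so a half turn about z gives the same grasp; the last joint's range is limited). The gripper opens to 85 mm and grips with 20 to 120 N. Pads are 22 mm wide; open, the fingers measure 114 mm over their backs; the gripper's body (76 mm by 85 mm) begins 54 mm behind the grasp point. The pads swing forward as they close: fully open they stand 13 mm farther back than shut.
Start: joints at [-0.953, 0.501, -0.427, 1.55, 0.221, 1.138, -0.21], TCP at [0.226, 0.61, 0.245] pointing down, gripper open.
Joint ranges: [-2.88, 2.88], [-0.31, 2.03], [-1.54, 1.56], [0.2, 2.42], [-1.41, 4.55], [0.19, 2.02], [-2.57, 2.57]. Speed limits (rad/s): [2.57, 2.57, 3.14, 3.14, 3.14, 3.14, 3.14].

### API

Orientations are given as a rotation vector (axis times angle).
In Python, from rig import * gives the robot as it stands.
- The arm moves only by the shell command python3 -m pendant 'ROWS'. ROWS is JSON, a list of rows, each an object with "claw": the closure in counts, from 0 (fully open) to 255 (shut); "slide": the shift along the tool's x, y, z in m, a list of three; "rot": the turn, a rotation vector about the tool's x, y, z in rad, a list of three. In form: [{"claw": claw, "slide": [tx, ty, tz], "rot": [rx, ry, rz]}, ...]. A call has 1 to 10 rows; each row shifts and turns the commanded pose from where the row before left it, along the tool's axes as they then stand; what a row does not reach is not made up. A row lasts 1/10 s, in which the tool goes at most 50 mm and 8.59 degrees, less where a joint would pass 70% of its speed; a pose out of reach is approached as far as the arm can. A call is refused whole if a number of a shift passes 0.05 or a number of a turn 0.15, either way. A call with a gripper value outside its range is refused whole. The fingers move at their own pace and stop on an object; the grip force is fixed at half the most. Time passes only in rows, so rows that do not move let the fingers close. It gives the time, the measured TCP pose, the force and the opening at its end, in the units of the state.
- get_obs(): the state, without advancing time (a new reading comes with each control period).
- capture(name): name is "scene" or "top" or "wrist"; returns a dict with "color" (420x560x3 uint8, red, green, blue), "intrinsics" (3x3 intrinsics, pixels), "T" (4x4, takes a point from camera to world coordinates). Camera axes: x right, y down, z forward; pixel columns grow to the right and rows downward; lengths in m; the calibration is good to about 2 mm. A picture is of the moment at which its call begins. There is no depth.
- close_job(): hands the job in, once; it reports no verdict.
Trained networks look in the newest picture that a camera, given by its name, has taken for a name from the list of things; names that differ only in an ending like _2 or _b are one class to them, and where a whole thing is asked for, a point or a joint stands for the part that bears it (a point fixed in the world has none). Each returns a list of dicts, best first, with "conf" (0 to 1); they miss things now and then, are a little off and sometimes report something else, mostly with a low value. They report only what shows in the picture. A call takes as long as a camera call. They do not tell look-alikes from the thing itself.
- spot_in(camera, thing): "bbox" ([left, top, right, bottom] in pixels, round what is visible of it).
- outline_of(camera, thing): "pixels" (420x560 bool, what is visible of it) and "bbox" ([left, top, right, bottom] in pixels, round what is visible of it).
- place_of(camera, thing): "xy" ([column, row] in pixels: a listed point, or the origin of a listed thing).
The state is a dict: "t": time; "q": joint angles; "joint_vel": joint speeds; "joint_torque": joint torques, N m; "tcp_pos": TCP position; "ee_rot": TCP orientation; "wrist_force": force on the tool from outside, world axes, zero at the start; "ft_torque": the same for the moment, N m; "grip_width": finger opening in m.
Only numpy, scipy, OpenCV 4.12 (cv2) and the standard library are available. Lean on these libraries where they do the work, as an engineer would, in place of code of your own. Each camera call takes 0.05 s, during which the arm holds its last target. There are 200 camera calls.

## Working session

There is one attempt and no reset: what is moved stays moved. The work goes in short steps, Python scripts to look and compute and a shell command to move; the robot and the scene stay as the last step left them, time stands still between calls to the robot, and variables do not carry over. Pictures are saved under pics/ and viewed, on a budget of 10 in all, crops included, one or two more only if the job needs it, and the job is handed in when it is done.

```bash
mkdir -p pics; python3 - <<'E'
from rig import *
import cv2, numpy as np
o=get_obs(); print(o['t'],o['tcp_pos'],o['ee_rot'],o['grip_width'])
ims=[]
for c in ['scene','top']:
    r=capture(c); im=r['color'][:,:,::-1].copy()
    print(c,r['intrinsics'].tolist(),np.round(r['T'],4).tolist())
    for th in ['yellow_key_bow','case_a','yellow_key','blue_key']:
        try: print(th,[(np.round(d['xy'],1).tolist(),round(d['conf'],2)) for d in place_of(c,th)])
        except Exception as e: print(th,e)
    cv2.imwrite(f'pics/{c}1.png',im)
E
```

```text
0.0 [0.2256359  0.6088879  0.24427559] [-5.54308017e-01 -3.09186543e+00  2.92690461e-03] 0.08575907300060953
scene [[384.9896471129107, 0.0, 285.47297270383973], [0.0, 384.9896471129107, 211.15120248975208], [0.0, 0.0, 1.0]] [[0.5212, -0.5951, 0.6117, -0.0132], [-0.8534, -0.3585, 0.3784, -0.5261], [-0.0059, -0.7193, -0.6947, 0.6797], [0.0, 0.0, 0.0, 1.0]]
yellow_key_bow [([374.8, 268.9], 0.75), ([226.3, 165.6], 0.62)]
case_a [([369.2, 298.5], 0.8), ([228.9, 197.0], 0.58)]
yellow_key it knows: case, yellow_key_bow
blue_key it knows: case, yellow_key_bow
top [[420.7383542516289, 0.0, 274.70298038644216], [0.0, 420.7383542516289, 205.24829798859702], [0.0, 0.0, 1.0]] [[-0.0091, -0.9971, 0.0755, 0.4389], [-1.0, 0.0092, 0.0006, -0.1993], [-0.0013, -0.0755, -0.9971, 1.0258], [0.0, 0.0, 0.0, 1.0]]
yellow_key_bow [([381.5, 233.4], 0.62)]
case_a [([375.8, 232.1], 0.94), ([196.6, 193.4], 0.92)]
yellow_key it knows: case, yellow_key_bow
blue_key it knows: case, yellow_key_bow
```

View pics/scene1.png

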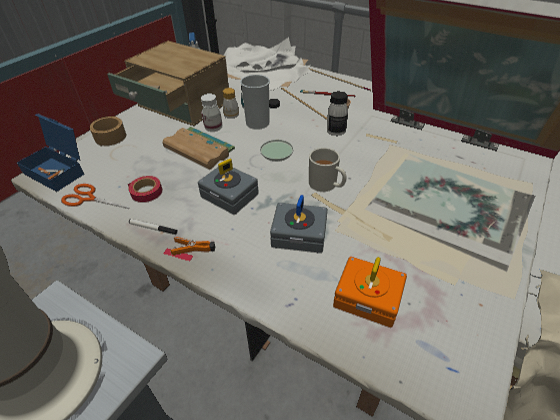

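View pics/top1.png

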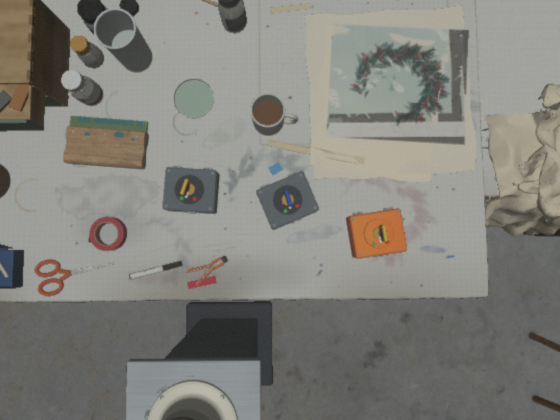

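The pictures show three candidates:
- Grey case with a yellow key: top (190,190), scene (228,185). This fits the description.
- Grey case with a blue key: top (288,200). It must not be touched.
- Orange case with a yellow key: top (377,233). This is the look-alike.

Next I'll confirm with an enlarged crop and measure.

```bash
cat > h.py <<'E'
import numpy as np
def ray(r,uv):
    d=np.linalg.inv(r['intrinsics'])@np.array([uv[0],uv[1],1.]); T=np.array(r['T'])
    return T[:3,3],T[:3,:3]@d
def onz(r,uv,z):
    o,d=ray(r,uv); return o+d*(z-o[2])/d[2]
def proj(r,p):
    T=np.array(r['T']); c=T[:3,:3].T@(np.array(p)-T[:3,3]); q=r['intrinsics']@c; return q[:2]/q[2]
E
python3 - <<'E'
from rig import *
from h import *
import cv2
r=capture('top'); im=r['color'][:,:,::-1]
for d in outline_of('top','case_a'):
    m=d['pixels'].astype(np.uint8); rc=cv2.minAreaRect(np.argwhere(m)[:,::-1].astype(np.float32))
    b=cv2.boxPoints(rc); print(round(d['conf'],2),np.round(b,1).tolist(),'world@.06',np.round([onz(r,p,.06) for p in b],4).tolist())
print([(d['xy'],d['conf'],onz(r,d['xy'],0)) for d in place_of('top','case_a')])
hsv=cv2.cvtColor(im,cv2.COLOR_BGR2HSV); y=cv2.inRange(hsv,(20,120,90),(35,255,255)); y[:, :155]=0;y[:,225:]=0;y[:160]=0;y[220:]=0
p=np.argwhere(y)[:,::-1]; print('yellow',p.mean(0),onz(r,p.mean(0),.101),len(p))
s=capture('scene'); ims=s['color'][:,:,::-1]
a=cv2.resize(im[155:225,150:230],None,fx=5,fy=5,interpolation=2); b=cv2.resize(ims[145:215,190:270],None,fx=5,fy=5,interpolation=2)
cv2.imwrite('pics/crop.png',np.hstack([a,b]))
E
```

```text
0.96 [[161.60000610351562, 211.0], [164.6999969482422, 165.1999969482422], [219.1999969482422, 168.89999389648438], [216.1999969482422, 214.60000610351562]] world@.06 [[0.5012, 0.0615, 0.06], [0.6074, 0.0556, 0.06], [0.5977, -0.0709, 0.06], [0.4917, -0.064, 0.06]]
0.82 [[344.6000061035156, 214.39999389648438], [399.20001220703125, 205.3000030517578], [406.8999938964844, 251.39999389648438], [352.20001220703125, 260.5]] world@.06 [[0.4894, -0.3591, 0.06], [0.5092, -0.4853, 0.06], [0.4037, -0.4995, 0.06], [0.3842, -0.3743, 0.06]]
[([372.0, 235.0], 0.9, array([ 0.44181674, -0.43462118,  0.        ])), ([193.8, 191.8], 0.89, array([ 0.55142468, -0.00069741,  0.        ]))]
yellow [184.63888889 186.70833333] [5.51857539e-01 7.93427462e-05 1.01000000e-01] 72
```

View pics/crop.png

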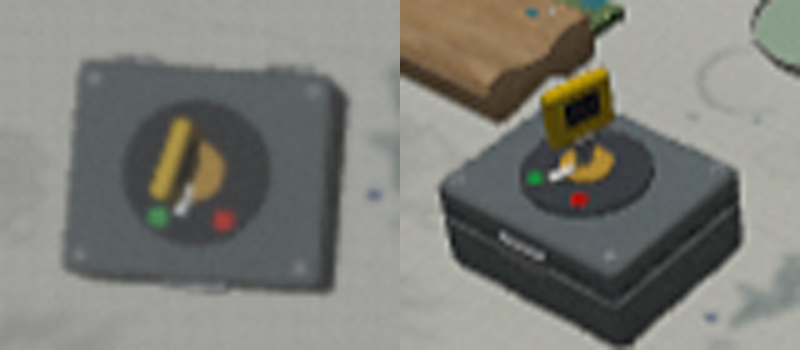

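Confirmed: the grey case with the yellow key stands at about (0.55, 0.00), with its case yaw near -0.06. The key's x axis is at about -0.33, so the key angle is about -0.27. Green is on the left and red on the right. I'll move above it.

```bash
python3 -m pendant '[{"claw":0,"slide":[-0.034,-0.031,0],"rot":[0,0,0]},{"claw":0,"slide":[-0.034,-0.031,0],"rot":[0,0,0]},{"claw":0,"slide":[-0.034,-0.031,0],"rot":[0,0,0]},{"claw":0,"slide":[-0.034,-0.031,0],"rot":[0,0,0]},{"claw":0,"slide":[-0.034,-0.031,0],"rot":[0,0,0]},{"claw":0,"slide":[-0.034,-0.031,0],"rot":[0,0,0]},{"claw":0,"slide":[-0.034,-0.031,0],"rot":[0,0,0]},{"claw":0,"slide":[-0.034,-0.031,0],"rot":[0,0,0]},{"claw":0,"slide":[-0.034,-0.031,0],"rot":[0,0,0]},{"claw":0,"slide":[-0.034,-0.031,0],"rot":[0,0,0]}]'
```

```text
t: 1.5
tcp_pos: [0.4376, 0.1991, 0.2458]
ee_rot: [0.554, 3.091, 0.001]
wrist_force: [1.2, 0.7, 0.1]
grip_width: 0.0851
```

```bash
python3 -m pendant '[{"claw":0,"slide":[-0.035,-0.03,0],"rot":[0,0,0]},{"claw":0,"slide":[-0.035,-0.03,0],"rot":[0,0,0]},{"claw":0,"slide":[-0.035,-0.03,0],"rot":[0,0,0]},{"claw":0,"slide":[-0.033,-0.03,0],"rot":[0,0,0]},{"claw":0,"slide":[-0.033,-0.028,0],"rot":[0,0,0]},{"claw":0,"slide":[0,0,0],"rot":[0,0,0]},{"claw":0,"slide":[0,0,0],"rot":[0,0,0]}]'
python3 - <<'E'
from rig import *
from h import *
import cv2
w=capture('wrist'); im=w['color'][:,:,::-1]; o=get_obs(); print(o['tcp_pos'],o['ee_rot'],o['q'])
print([(d['xy'],d['conf'],onz(w,d['xy'],.101)) for d in place_of('wrist','yellow_key_bow')])
print([(d['xy'],d['conf'],onz(w,d['xy'],0)) for d in place_of('wrist','case_a')])
np.savez('w.npz',**w); cv2.imwrite('pics/w1.png',im)
E
```

```text
t: 2.2
tcp_pos: [0.546, 0.0014, 0.2451]
ee_rot: [-0.559, -3.091, -0.0]
wrist_force: [-1.0, 0.5, -0.0]
grip_width: 0.0856
[0.5456101  0.00303806 0.24515634] [-5.54483189e-01 -3.09164246e+00 -8.77439500e-04] [ 0.03029135  0.28586906 -0.1014025   1.8241496   0.03242456  1.03366257
  1.13224088]
[([278.9, 213.1], 0.79, array([ 5.57153674e-01, -1.90172924e-04,  1.01000000e-01]))]
[([279.4, 188.5], 0.89, array([0.55616879, 0.00144509, 0.        ]))]
```

View pics/w1.png

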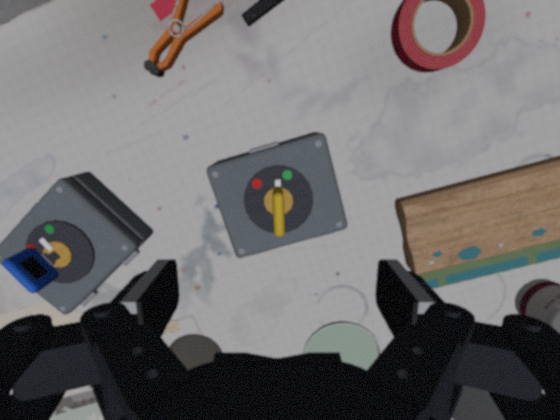

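The wrist view shows the grey case with the yellow bow at (279,213), the pointer at (278,183), red at (257,184) and green at (288,175). The blue key is far to the left at (35,260). I'll compute positions and angles from these.

```bash
python3 - <<'E'
from h import *
import cv2
w=dict(np.load('w.npz')); im=w['color'][:,:,::-1]; hsv=cv2.cvtColor(im,cv2.COLOR_BGR2HSV)
def blob(lo,hi):
    m=cv2.inRange(hsv,lo,hi); k=np.zeros_like(m); k[165:245,240:320]=255; return np.argwhere(m&k)[:,::-1].astype(np.float32)
R=blob((0,150,80),(8,255,255)).mean(0);G=blob((50,120,60),(80,255,255)).mean(0)
r=onz(w,R,.064);g=onz(w,G,.064); Y=blob((24,150,100),(33,255,255)); 
print(R,G,r,g, 'sep',np.linalg.norm(r-g))
# centre from dots: chord 2 rho sin .6 ; axis behind midpoint along case +x
m=(r+g)/2; t=(g-r)[:2]; L=np.hypot(*t); t/=L; cx=np.array([t[1],-t[0]]); c=m[:2]+cx*L/2/np.tan(.6)
print('centre',c,'case yaw',np.arctan2(cx[1],cx[0]))
print('plate centre px',onz(w,(278.5,199.5),.064))
rc=cv2.minAreaRect(Y); print('yellow',rc,onz(w,rc[0],.118),onz(w,rc[0],.11)); 
b=cv2.boxPoints(rc); e=sorted(b,key=lambda p:p[1]); A=onz(w,(e[0]+e[1])/2,.11);B=onz(w,(e[2]+e[3])/2,.11); d=B-A; print('key x yaw',np.arctan2(d[1],d[0]),np.linalg.norm(d))
print(w['T'].round(3))
E
```

```text
[256.32727 183.29091] [286.77466 174.56339] [ 0.53152732 -0.01346694  0.064     ] [0.5338651  0.01673007 0.064     ] sep 0.030287364226840297
centre [ 5.54765628e-01 -7.69984629e-05] case yaw -0.07726352512453429
plate centre px [0.55391211 0.00084262 0.064     ]
yellow ((278.165771484375, 213.97535705566406), (42.08225631713867, 8.845787048339844), 87.87889862060547) [5.53165402e-01 5.52683701e-04 1.18000000e-01] [ 5.55283846e-01 -2.06036435e-04  1.10000000e-01]
key x yaw -0.32201585729412335 0.03657994756903201
[[ 0.351  0.904  0.243  0.485]
 [ 0.936 -0.339 -0.091  0.025]
 [ 0.     0.259 -0.966  0.375]
 [ 0.     0.     0.     1.   ]]
```

```bash
python3 -m pendant '[{"claw":0,"slide":[-0.008,0,0.03],"rot":[0,0,-0.033]},{"claw":0,"slide":[0,0,0.04],"rot":[0,0,0]},{"claw":0,"slide":[0,0,0.035],"rot":[0,0,0]},{"claw":0,"slide":[0,0,0.025],"rot":[0,0,0]},{"claw":0,"slide":[0,0,0.015],"rot":[0,0,0]},{"claw":0,"slide":[0,0,0],"rot":[0,0,0]},{"claw":150,"slide":[0,0,0],"rot":[0,0,0]},{"claw":150,"slide":[0,0,0],"rot":[0,0,0]},{"claw":150,"slide":[0,0,0],"rot":[0,0,0]},{"claw":150,"slide":[0,0,0],"rot":[0,0,0]}]'
python3 - <<'E'
from rig import *
from h import *
import cv2
w=capture('wrist'); s=capture('scene'); t=capture('top')
cv2.imwrite('pics/g1.png',np.hstack([cv2.resize(a['color'][c][:,:,::-1],(400,400),interpolation=2) for a,c in ((s,np.s_[125:225,180:280]),(w,np.s_[160:420,150:410]))]))
E
```

```text
t: 3.35
tcp_pos: [0.5541, -0.0003, 0.1014]
ee_rot: [0.503, 3.099, 0.001]
wrist_force: [-0.5, 0.7, -0.4]
grip_width: 0.0354
```

View pics/g1.png

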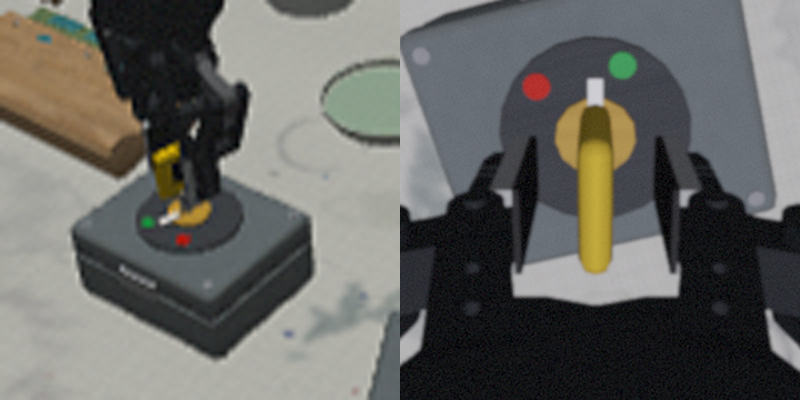

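The fingers straddle the bow, centred on it, so I'll close.

```bash
python3 -m pendant '[{"claw":255,"slide":[0,0,0],"rot":[0,0,0]},{"claw":255,"slide":[0,0,0],"rot":[0,0,0]},{"claw":255,"slide":[0,0,0],"rot":[0,0,0]},{"claw":255,"slide":[0,0,0],"rot":[0,0,0]},{"claw":255,"slide":[0,0,0],"rot":[0,0,0]}]'
```

```text
t: 4.0
tcp_pos: [0.5534, -0.0002, 0.1004]
ee_rot: [0.503, 3.101, 0.0]
wrist_force: [-1.4, 0.2, 3.4]
grip_width: 0.0081
```

```bash
python3 -m pendant '[{"claw":255,"slide":[0,0,0],"rot":[0,0,-0.1]},{"claw":255,"slide":[0,0,0],"rot":[0,0,-0.1]},{"claw":255,"slide":[0,0,0],"rot":[0,0,-0.1]},{"claw":255,"slide":[0,0,0],"rot":[0,0,-0.1]},{"claw":255,"slide":[0,0,0],"rot":[0,0,-0.1]},{"claw":255,"slide":[0,0,0],"rot":[0,0,-0.1]},{"claw":255,"slide":[0,0,0],"rot":[0,0,-0.1]},{"claw":255,"slide":[0,0,0],"rot":[0,0,-0.1]},{"claw":255,"slide":[0,0,0],"rot":[0,0,-0.05]},{"claw":255,"slide":[0,0,0],"rot":[0,0,0]}]'
python3 - <<'E'
from rig import *
from h import *
import cv2
w=capture('wrist'); s=capture('scene'); o=get_obs()
a=o['ee_rot']; print(2*np.arctan(a[1]/a[0]), o['wrist_force'],o['ft_torque'])
cv2.imwrite('pics/g2.png',np.hstack([cv2.resize(a['color'][c][:,:,::-1],(400,400),interpolation=2) for a,c in ((s,np.s_[125:225,180:280]),(w,np.s_[160:420,150:410]))]))
E
```

```text
t: 5.0
tcp_pos: [0.5534, -0.0004, 0.1004]
ee_rot: [-0.82, 3.032, 0.0]
wrist_force: [-1.7, -0.0, 3.2]
grip_width: 0.0078
-2.6148427773780982 [-1.25732776  0.25111377  3.91922056] [-0.06624019  0.23752271  0.05385087]
```

View pics/g2.png

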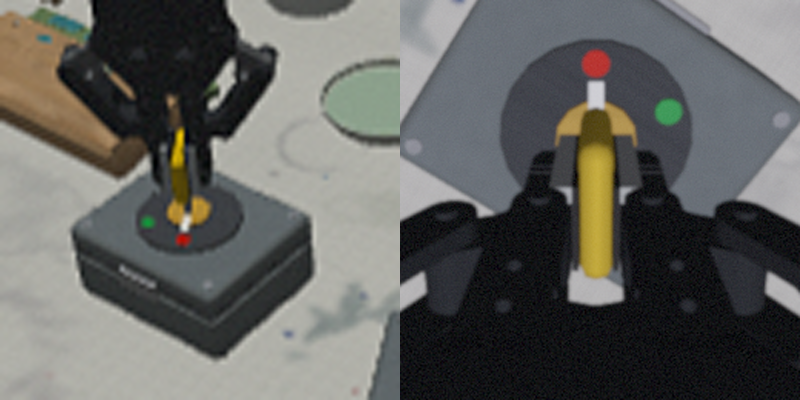

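The pointer at (596,95) lines up exactly with the red dot at (596,64), so the key is at +0.6. Now I'll turn it 1.2 rad clockwise.

```bash
python3 -m pendant '[{"claw":255,"slide":[0,0,0],"rot":[0,0,0.12]},{"claw":255,"slide":[0,0,0],"rot":[0,0,0.12]},{"claw":255,"slide":[0,0,0],"rot":[0,0,0.12]},{"claw":255,"slide":[0,0,0],"rot":[0,0,0.12]},{"claw":255,"slide":[0,0,0],"rot":[0,0,0.12]},{"claw":255,"slide":[0,0,0],"rot":[0,0,0.12]},{"claw":255,"slide":[0,0,0],"rot":[0,0,0.12]},{"claw":255,"slide":[0,0,0],"rot":[0,0,0.12]},{"claw":255,"slide":[0,0,0],"rot":[0,0,0.12]},{"claw":255,"slide":[0,0,0],"rot":[0,0,0.1]}]'
python3 -m pendant '[{"claw":255,"slide":[0,0,0],"rot":[0,0,0.02]},{"claw":255,"slide":[0,0,0],"rot":[0,0,0]},{"claw":255,"slide":[0,0,0],"rot":[0,0,0]},{"claw":255,"slide":[0,0,0],"rot":[0,0,0]}]'
python3 - <<'E'
from rig import *
from h import *
import cv2
w=capture('wrist'); s=capture('scene'); o=get_obs()
a=o['ee_rot']; print(2*np.arctan(a[1]/a[0])-np.pi, o['wrist_force'],o['ft_torque'])
cv2.imwrite('pics/g3.png',np.hstack([cv2.resize(a['color'][c][:,:,::-1],(400,400),interpolation=2) for a,c in ((s,np.s_[125:225,180:280]),(w,np.s_[160:420,150:410]))]))
E
```

```text
t: 6.1
tcp_pos: [0.5534, -0.0, 0.1004]
ee_rot: [1.014, 2.973, 0.0]
wrist_force: [-1.0, 0.8, 3.4]
grip_width: 0.0082
t: 6.5
tcp_pos: [0.5534, -0.0001, 0.1004]
ee_rot: [1.034, 2.967, 0.001]
wrist_force: [-1.1, 0.8, 5.7]
grip_width: 0.0082
-0.6709124455890416 [-1.68853521 -0.0816626   5.06049555] [0.2042664 0.2430934 0.012225 ]
```

View pics/g3.png

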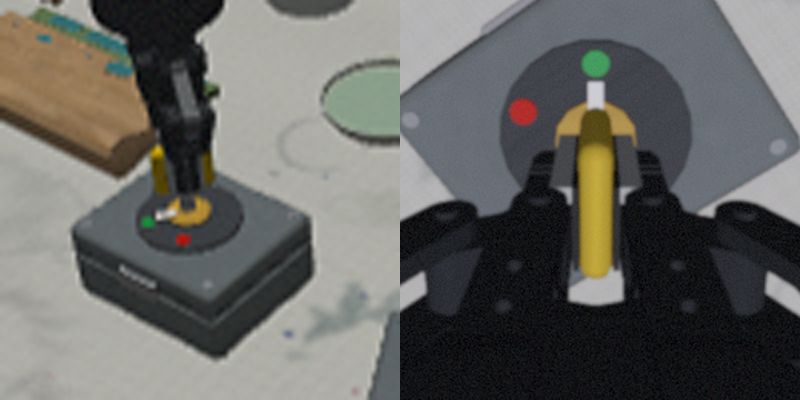

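The pointer lines up with the green dot at (596,64), so I'll release and rise straight up.

```bash
python3 -m pendant '[{"claw":120,"slide":[0,0,0],"rot":[0,0,0]},{"claw":120,"slide":[0,0,0],"rot":[0,0,0]},{"claw":120,"slide":[0,0,0],"rot":[0,0,0]},{"claw":120,"slide":[0,0,0],"rot":[0,0,0]},{"claw":120,"slide":[0,0,-0.02],"rot":[0,0,0]},{"claw":120,"slide":[0,0,-0.03],"rot":[0,0,0]},{"claw":120,"slide":[0,0,-0.04],"rot":[0,0,0]},{"claw":120,"slide":[0,0,-0.04],"rot":[0,0,0]},{"claw":120,"slide":[0,0,0],"rot":[0,0,0]},{"claw":120,"slide":[0,0,0],"rot":[0,0,0]}]'
python3 - <<'E'
from rig import *
from h import *
import cv2
w=capture('wrist'); s=capture('scene')
cv2.imwrite('pics/g4.png',np.hstack([cv2.resize(a['color'][c][:,:,::-1],(400,400),interpolation=2) for a,c in ((s,np.s_[135:255,190:330]),(w,np.s_[120:300,200:380]))]))
E
```

```text
t: 7.6
tcp_pos: [0.554, -0.0002, 0.2313]
ee_rot: [1.035, 2.964, 0.001]
wrist_force: [0.7, -0.5, -0.2]
grip_width: 0.0453
```

View pics/g4.png

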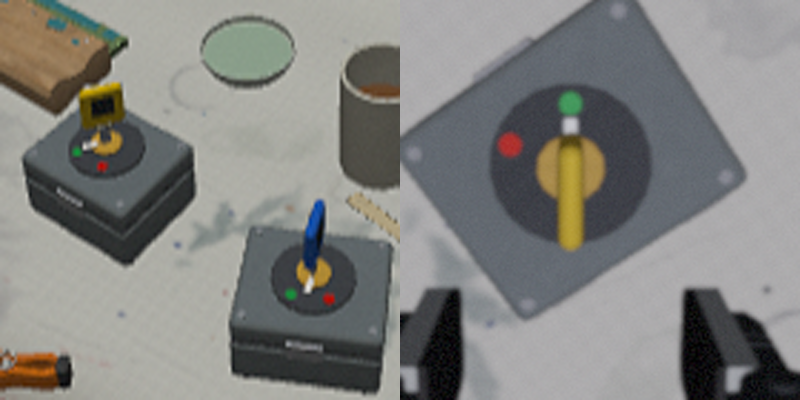

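The key was left with its pointer at green (570,104), the gripper is clear, and the blue key is unchanged.

```bash
python3 -c "
from rig import *
print(close_job())"
```

```text
the job is handed in; nothing more can be done
None
```

The yellow key on the grey case now stands at the green mark. I turned it back until its pointer was at the red mark (about +0.6 rad), then forth to the green mark (about -0.6 rad), let go and rose clear.

- **Yellow key:** the last wrist and scene pictures show the pointer in line with the green dot after release.
- **Blue key:** it was never approached and still has its pointer between its two marks.
- **Contact and time:** the gripper hung free about 13 cm higher, with under 1 N on the wrist. The job was handed in at about 7.7 s.

No check failed or disagreed. `close_job()` gave no verdict, as expected.

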